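Stow the jar key behind its lip and shut the drawer

ROBOT

A 6-joint arm with a two-finger parallel gripper is mounted at the origin on the work surface. World frame = base frame: x ahead of the robot, y to its left, z up, the work surface at z = 0. Lengths are in mm, angles in rad, forces in N, time in s.
With the tool pointing down it reaches from about 350 to 950 mm from the base axis. Payload 17.4 kg.
Tool frame: the origin (TCP) lies where the fingers leave the gripper's body, on its centre line; the fingertips stand 84 mm ahead of it and the grasp point (between the pads) lies 65 mm ahead of it (bot.tip_reach is the distance from the TCP to the fingertips, in mm); z points along the fingers, y is the line along which they close (so a half turn about z gives the same grasp; the last joint's range is limited). The gripper opens to 93 mm and grips with 3 to 60 N. Pads are 15 mm wide; open, the fingers measure 128 mm over their backs; the gripper's body (75 mm by 188 mm) begins 65 mm behind the grasp point.
Start: joints at [-1.157, 0.116, 1.442, -0, 1.584, -0.038], TCP at [294.687, -607.283, 302.746] pointing down, gripper open.
Joint ranges: [-2.83, 2.83], [-0.83, 2.19], [0.07, 2.5], [-1.14, 4.28], [0.01, 3], [-2.97, 2.97]. Speed limits (rad/s): [1.89, 1.89, 2.22, 3.14, 3.14, 3.14].

INTERFACE

Orientations are given as [roll, pitch, yaw] about the fixed x, y, z axes, in that order (R = Rz(yaw) Ry(pitch) Rx(roll)).
In Python, from rig import bot gives the robot as it stands.
- The arm moves only by the tool play_rows, never from a script. Its argument "commands" is one flat list of numbers, 7 for each row, row after row: the turn, a rotation vector about the tool's x, y, z in rad, then the shift along the tool's x, y, z in m, then the opening, from -1 (shut) to 1 (fully open). A call has 1 to 8 rows; each row is the pose to reach, as a shift and turn from the pose commanded when the call began, along the tool's axes at that moment; what a row does not reach only later rows make up. A row lasts 1/8 s, in which the tool goes at most 62.5 mm and 10.7 degrees, less where a joint would pass 70% of its speed; a pose out of reach is approached as far as the arm can. A call with a gripper value outside its range is refused whole. The fingers move at their own pace and stop on an object; "force" is the grip in N (left out, the last holds). Time passes only in rows, so rows that repeat a pose let the fingers close. It gives the time, the measured TCP pose, the force, the opening and the grip force at its end, in the units of the state.
- bot.state(): the state, without advancing time (a new reading comes with each control period).
- bot.camera(name): name is "scene" or "side" or "wrist"; returns a dict with "color" (400x640x3 uint8, red, green, blue), "fx", "fy", "cx", "cy" (pixels), "dist" ([k1, k2, p1, p2, k3] as OpenCV has them; the pictures are not rectified), "R" (3x3) and "t" (3): a world point X has camera coordinates R X + t; the wrist camera has in their place "tool_from_camera" (4x4, takes a point from camera to tool coordinates, whose origin is the TCP and whose axes are the flange's). Camera axes: x right, y down, z forward; pixel columns grow to the right and rows downward; lengths in mm; the calibration is good to about 2 mm. A picture is of the moment at which its call begins: read the wrist's pose just before it. There is no depth.
- bot.close_job(): hands the job in; it is judged then, once.
The state is a dict: "t": time; "joint_pos": joint angles; "dq": joint speeds; "joint_efforts": joint torques, N m; "ee_pos": TCP position; "tool_rot": TCP orientation; "ft_force": force on the tool from outside, world axes, zero at the start; "wrist_torque": the same for the moment, N m; "grip_width": opening from 0.0 (shut) to 1.0 (fully open); "gripper_force": force on a finger pad.
Only numpy, scipy, OpenCV 4.12 (cv2) and the standard library are available. Lean on these libraries where they do the work, as an engineer would, in place of code of your own. Each camera call takes 0.05 s, during which the arm holds its last target. There are 200 camera calls.

TASK

Without picking it up, slide the cream plastic jar key along the floor of its lane and over the raised lip so that it drops flat into the pocket beyond, and keep pushing gently until it beds against the sprung buffer there and the buffer gives by a few millimetres (the key is brittle: never load it with more than about 20 N). Then ease the drawer fully shut without slamming it, and let go. Leave the can opener, bottle opener, corkscrew and pour spout in the drawer untouched.

Things in the scene. Friction and masses are not known exactly. Their poses are not given: they have to be found in the camera images.
- jar_key: Flat cream plastic jar key, loose, 64 (its x) by 70 (its y) by 12 mm thick, 80 to 150 g. Origin: centre of underside. Straight 64 mm back edge at its y = -35 mm: push there. Two jaw arms, 18 mm wide, 28 mm apart, reach to y = +35. Starts flat before the lip, jaw towards the lip, up to 17 degrees out of square with the lane. Brittle: at most 20 N between it and the fingers.
- pocket (a point): On the drawer floor at the foot of the lip's steep inner face, mid-lane. x: the way the drawer closes; y: along the lane over the lip into the pocket; z up. Lip: steel ridge across the lane, 4 mm high; ramp y -17 to -5 mm, crest -5 to 0, then a drop to the pocket floor, level with the lane floor (z 0; 26 mm above the table). Lane x -55 to 55 mm between rails 14 mm high.
- strap (a point): Centre of the top of the steel strap that bridges the pocket across the lane, 62 to 84 mm past the lip's inner face: underside 24 mm, top 27 mm above the drawer floor. Axes as point pocket. The lane begins at the drawer's side wall (inner face 193 mm before the lip's inner face). Drawer walls stand 44 mm above its floor, the front panel 48 mm.
- buffer (a joint): Give of the sprung buffer, m: 0 free, 0.008 bottomed. Dark felt pad across the pocket's far end, 96 mm wide, 15 high, on a block that slid to a new place each time: pad face 80 to 115 mm past the lip's inner face, not reported, find it by feel. Spring: 2 N at first touch, 1.5 N more per mm, rigid after 8 mm (14 N).
- drawer (a joint): How far the drawer is pushed in, m: 0 fully open (the start), 0.22 fully shut (end stop). Runs stiffly, about 3 N, and stays where it is left. Unit around it: mint steel, 95 mm high; its front face is 265 mm from the knob's face when open.
- knob (a point): Centre of the flat round outer face (26 mm across) of the brown bakelite knob, mid-front of the drawer, 47 mm above the table. Axes: x the way the drawer closes, z up. Knob 36 mm at its widest, 33 mm proud of the mint front panel, which is 460 mm wide and spans 6 to 88 mm above the table.
- can_opener: Chrome crank can opener lying on the drawer floor in the back half, about 45 by 125 by 29 mm (origin: centre of underside). Leave alone.
- bottle_opener: Cast aluminium bottle opener lying in the back half, 38 by 115 by 8 mm (origin: centre of underside). Leave alone.
- corkscrew: Nickel T-handled corkscrew lying in the back half, 64 by 106 by 16 mm (origin: underside, mid-length). Leave alone.
- pour_spout: Cork-topped green glass pour spout lying past the buffer's block at the lane's far end, 76 by 24 by 24 mm (origin: underside, mid-length). Leave alone.
There are look-alikes about, which are no part of the job. Leave any green look-alike of the jar_key alone.

How it is judged (in metres and radians):
On the way:
1. the key lies in the pocket beyond the lip and is pressed against the buffer until the buffer has given by 2 mm (value of joint buffer above 0.002 m and y of jar_key in the frame of pocket above 0.033 m and z of jar_key in the frame of pocket below 0.002 m and angle between jar_key's own z axis and vertical below 0.06 rad), for 0.1 s.
At the end, for the whole second after the job is handed in: The drawer is shut to within 7 mm of its end stop, and the jar key rests flat (within 2 mm and 3.4 degrees) on the pocket floor, wholly between the lip and the buffer, at rest (value of joint drawer above 0.213 m and y of jar_key in the frame of pocket between 0.033 and 0.095 m and z of jar_key in the frame of pocket below 0.002 m and angle between jar_key's own z axis and vertical below 0.06 rad and linear speed of jar_key below 0.02 m/s); the robot touches nothing.
It fails at once if the key is loaded by the fingers with more than 20 N (contact force between the fingers and jar_key above 20 N).
It fails at once if the key is picked up (its underside more than 25 mm above the drawer floor) (z of jar_key in the frame of pocket above 0.025 m).
It fails at once if the drawer is slammed (faster than 0.3 m/s) (velocity of joint drawer above 0.3 m/s).
It fails at once if a bystander tool is pushed by the robot or the key (over 2 N) (contact force between any of the arm, the fingers, jar_key and can_opener above 2 N or contact force between any of the arm, the fingers, jar_key and bottle_opener above 2 N or contact force between any of the arm, the fingers, jar_key and corkscrew above 2 N or contact force between any of the arm, the fingers, jar_key and pour_spout above 2 N).
It also fails if it takes over 64 s, if anything falls off the work surface, if the arm or the gripper's body presses on something with over 40 N, if the wrist force passes 120 N, or if a joint passes its speed limit or range.

## Working session

There is one attempt and no reset: what is moved stays moved. The work goes in short steps, Python scripts to look and compute and a tool call to move; the robot and the scene stay as the last step left them, time stands still between calls to the robot, and variables do not carry over. Pictures are saved under pics/ and viewed, at most 13 in all, crops included, and the job is handed in when it is done.

Besides the shell and the picture viewer there is one more tool, called in YAML: its name, and indented under it one key for each argument. play_rows: Moves the arm, as the interface text tells. Its arguments: {"type":"object","properties":{"commands":{"type":"array"},"force":{"type":"number"}},"required":["commands"]}

```bash
ls; mkdir -p pics
python3 - <<'E'
from rig import bot
import cv2
print(bot.state())
for n in ("scene","side"):
    c=bot.camera(n); cv2.imwrite(f"pics/{n}0.png",c["color"][:,:,::-1])
    print(n,{k:v for k,v in c.items() if k!="color"})
E
```

```text
pics
{'t': 0.0, 'joint_pos': array([-1.15680602e+00,  1.16463848e-01,  1.44226639e+00,  1.46149019e-05,
        1.58399565e+00, -3.77884111e-02]), 'dq': array([ 0.00024016, -0.00221187,  0.00141414, -0.00109234,  0.00048709,
       -0.00048412]), 'joint_efforts': array([-4.02195719e-04, -7.21266103e+01, -6.22604942e+01,  7.79542839e-02,
        2.37810501e-02, -7.27673273e-05]), 'ee_pos': array([ 294.63964631, -607.17616309,  302.01935702]), 'tool_rot': array([-3.14046078e+00, -5.74162081e-05,  4.51778873e-01]), 'ft_force': array([-0.06186125, -0.03747991,  0.34676239]), 'wrist_torque': array([-0.06641812,  0.06222231, -0.01472089]), 'gripper_force': 0.0, 'grip_width': 1.0004500846567372}
scene {'fx': 384.34024369508415, 'fy': 384.34024369508415, 'cx': 317.1335924906224, 'cy': 195.13345840348498, 'dist': array([0.00265963, 0.        , 0.        , 0.        , 0.        ]), 'R': array([[-0.78348814,  0.62110213,  0.01945458],
       [ 0.34396846,  0.45954671, -0.81884219],
       [-0.51752491, -0.63486138, -0.57368893]]), 't': array([ 417.68496817, -150.69672896, 1016.55444618])}
side {'fx': 497.3089190670882, 'fy': 497.3089190670882, 'cx': 314.71807520647, 'cy': 197.68053688340814, 'dist': array([-0.07030492,  0.        ,  0.        ,  0.        ,  0.        ]), 'R': array([[-0.91213987, -0.40983039, -0.00631668],
       [-0.29988088,  0.67777773, -0.6713336 ],
       [ 0.27941422, -0.61045589, -0.74112839]]), 't': array([552.76978122, 186.71412744, 926.704083  ])}
```

View pics/scene0.png

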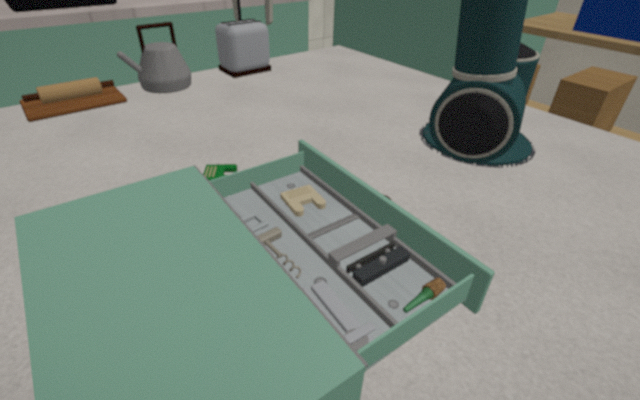

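View pics/side0.png

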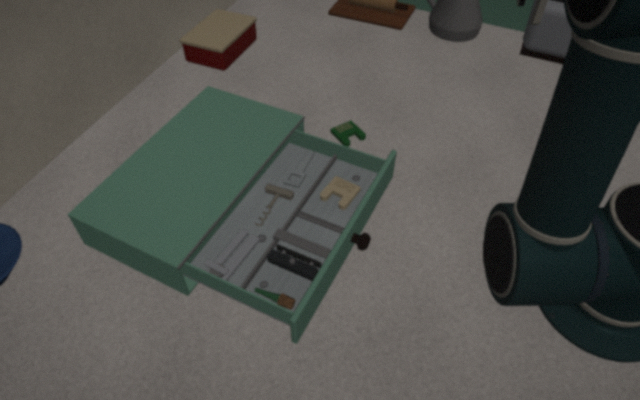

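```bash
cat > h.py <<'E'
import cv2,numpy as np
from rig import bot
from scipy.spatial.transform import Rotation as Ro
def crop(src,dst,x,y,w,h,s):
    im=cv2.imread(src)[y:y+h,x:x+w]; cv2.imwrite(dst,cv2.resize(im,None,fx=s,fy=s,interpolation=cv2.INTER_CUBIC))
def pix2w(c,uv,z,R=None,t=None):
    "pixels to world at height z; R,t world->camera"
    R=c["R"] if R is None else R; t=c["t"] if t is None else t
    K=np.array([[c["fx"],0,c["cx"]],[0,c["fy"],c["cy"]],[0,0,1]])
    n=cv2.undistortPoints(np.array(uv,float).reshape(-1,1,2),K,c["dist"]).reshape(-1,2)
    d=np.c_[n,np.ones(len(n))]@R; o=-R.T@t
    return o+d*((np.broadcast_to(z,len(n))-o[2])/d[:,2])[:,None]
def proj(c,X,R=None,t=None):
    R=c["R"] if R is None else R; t=c["t"] if t is None else t
    K=np.array([[c["fx"],0,c["cx"]],[0,c["fy"],c["cy"]],[0,0,1]])
    return cv2.projectPoints(np.array(X,float).reshape(-1,1,3),cv2.Rodrigues(R)[0],np.array(t,float),K,c["dist"])[0].reshape(-1,2)
def wristcam():
    s=bot.state(); c=bot.camera("wrist"); T=np.eye(4)
    T[:3,:3]=Ro.from_euler("xyz",s["tool_rot"]).as_matrix(); T[:3,3]=s["ee_pos"]
    M=np.linalg.inv(T@c["tool_from_camera"]); c["R"]=M[:3,:3]; c["t"]=M[:3,3]; return c
E
python3 - <<'E'
from h import *
crop("pics/scene0.png","pics/s1.png",190,130,310,230,2.58)
crop("pics/side0.png","pics/s2.png",170,80,230,270,2.2)
E
```

```text
(no output)
```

View pics/s1.png

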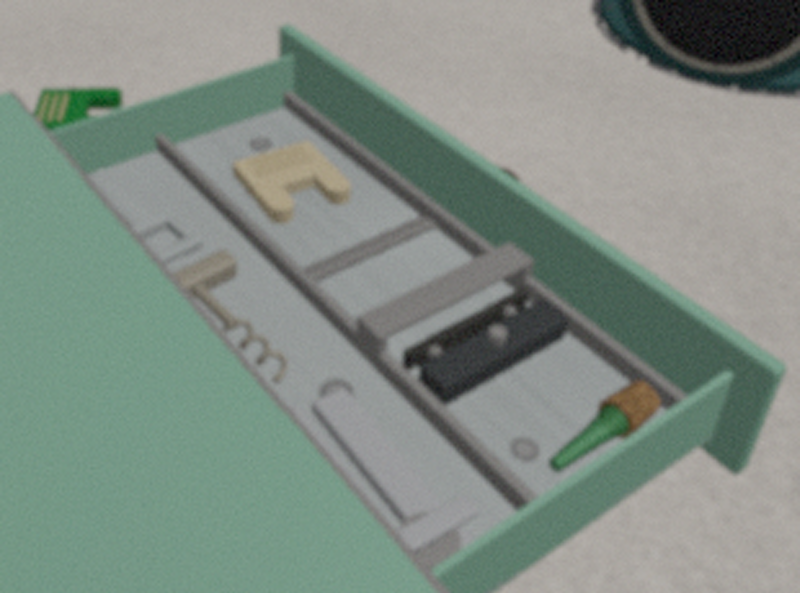

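View pics/s2.png

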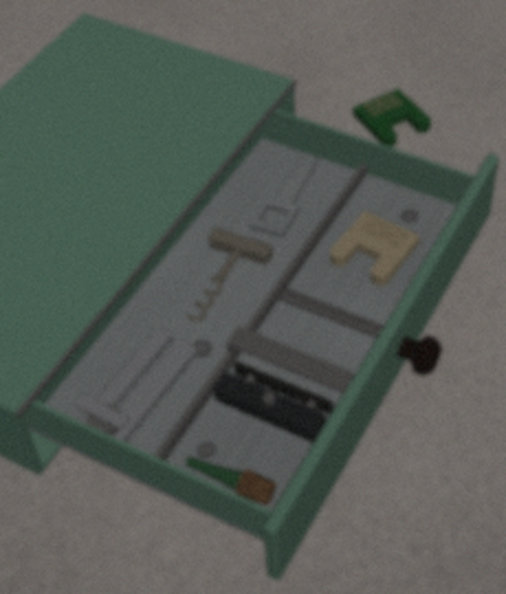

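Run:
```python
from h import *
np.set_printoptions(precision=1,suppress=True)
A=bot.camera("scene");B=bot.camera("side")
a=lambda u:np.array(u)/2.58+[190,130]
b=lambda u:np.array(u)/2.2+[170,80]
for z in (74,88): 
    P=pix2w(A,a([(283,27),(783,368)]),z);print(z,P[:,:2],np.linalg.norm(P[1]-P[0]))
    Q=pix2w(B,b([(497,157),(275,527)]),z);print(Q[:,:2],np.linalg.norm(Q[1]-Q[0]))
print("knob",pix2w(B,b([(430,356)]),47))
print("strap",pix2w(A,a([(362,323),(510,243),(532,262),(385,345)]),53), pix2w(B,b([(240,330),(232,343)]),53))
print("lip ends",pix2w(A,a([(308,270),(428,217),(437,225),(320,278)]),30),pix2w(B,b([(287,290),(380,330)]),30))
print("key top",pix2w(A,a([(235,160),(310,143),(350,185),(278,210)]),38),pix2w(B,b([(366,212),(421,238),(385,275),(332,248)]),38))
```

```text
74 [[ 467.5 -145.3]
 [ 487.3  322. ]] 467.68782160159213
[[ 473.9 -142.9]
 [ 499.3  315.9]] 459.5382094684012
88 [[ 483.7 -123. ]
 [ 502.8  326.9]] 450.3506080283015
[[ 470.6 -127.6]
 [ 495.5  322.5]] 450.86353683954417
knob [[454.3  97.8  47. ]]
strap [[626.1 147.1  53. ]
 [504.4 148.5  53. ]
 [507.2 169.7  53. ]
 [627.2 168.3  53. ]] [[617.6 143.6  53. ]
 [617.4 159.4  53. ]]
lip ends [[606.5  70.8  30. ]
 [506.   76.7  30. ]
 [507.2  87.   30. ]
 [605.1  81.6  30. ]] [[608.3  66.7  30. ]
 [509.9  75.8  30. ]]
key top [[580.3 -51.5  38. ]
 [522.4 -36.5  38. ]
 [532.5  23.2  38. ]
 [590.5  16.1  38. ]] [[576.9 -51.6  38. ]
 [514.1 -40.4  38. ]
 [528.4  18.4  38. ]
 [588.2   6.9  38. ]]
```

play_rows:
  commands: [0, 0, -1.06, 0.468, -0.381, 0, 1, 0, 0, -1.06, 0.468, -0.381, 0, 1, 0, 0, -1.06, 0.468, -0.381, 0, 1, 0, 0, -1.06, 0.468, -0.381, 0, 1, 0, 0, -1.06, 0.468, -0.381, 0, 1, 0, 0, -1.06, 0.468, -0.381, 0, 1, 0, 0, -1.06, 0.468, -0.381, 0, 1, 0, 0, -1.06, 0.468, -0.381, 0, 1]

```text
t: 1.2
ee_pos: [506.1, -152.0, 302.9]
tool_rot: [3.141, 0.0, 1.512]
ft_force: [0.3, -1.7, -0.1]
grip_width: 1.0
gripper_force: 0.0
```

play_rows:
  commands: [0, 0, 0, 0.06, 0.02, 0, -0.3, 0, 0, 0, 0.11, 0.04, 0, -0.3, 0, 0, 0, 0.11, 0.04, 0, -0.3, 0, 0, 0, 0.11, 0.04, 0, -0.3]

```text
t: 1.7
ee_pos: [552.0, -46.7, 302.5]
tool_rot: [-3.141, 0.0, 1.512]
ft_force: [-0.4, 0.1, 0.1]
grip_width: 0.621
gripper_force: 0.0
```

Run:
```python
from h import *
s=bot.state();print(s["t"],s["ee_pos"],s["tool_rot"],s["grip_width"],s["ft_force"])
c=wristcam(); import pickle; pickle.dump(c,open("w1.pkl","wb"))
cv2.imwrite("pics/w1.png",cv2.resize(c["color"][:,:,::-1],None,fx=1.25,fy=1.25,interpolation=cv2.INTER_CUBIC))
print(c["tool_from_camera"])
```

```text
1.7 [551.99261431 -46.67559518 302.52602793] [-3.14111265e+00  2.10575188e-04  1.51239415e+00] 0.6214765608436345 [-0.40565352  0.09337385  0.13406023]
[[ 4.16913813e-04 -9.55835194e-01 -2.93902889e-01  8.05824493e+01]
 [ 9.99999911e-01  3.80318818e-04  1.81664306e-04  4.82403696e-01]
 [-6.18643378e-05 -2.93902939e-01  9.55835267e-01 -8.22957288e+01]
 [ 0.00000000e+00  0.00000000e+00  0.00000000e+00  1.00000000e+00]]
```

View pics/w1.png

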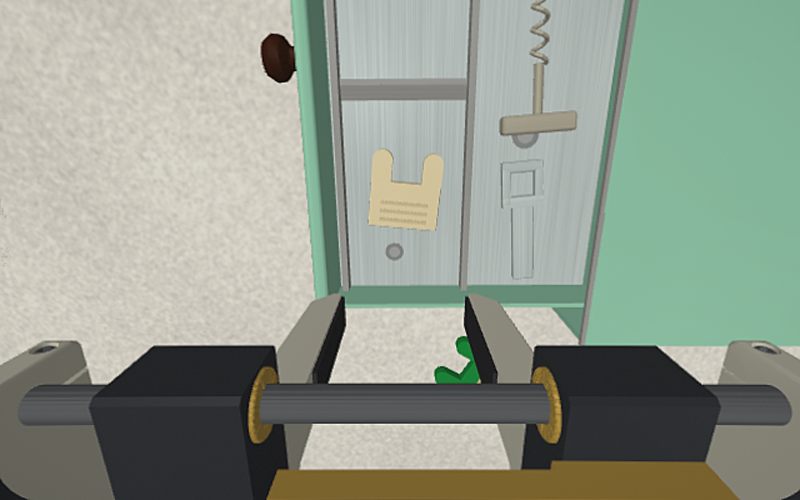

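Run:
```python
from h import *
import pickle
np.set_printoptions(precision=1,suppress=True)
c=pickle.load(open("w1.pkl","rb"))
f=lambda *u:np.array(u)/1.25
for n,z,u in [("lip inner edge",30,[(342,79),(467,80)]),("ramp foot",26,[(343,100),(466,99)]),("rail L inner top far/near, R",40,[(341,60),(348,270),(468,60),(461,270)]),
 ("key back",38,[(368,224),(436,231)]),("tips",38,[(382,149),(434,154)]),("wall foot",26,[(350,287),(460,286)]),("knob face",47,[(265,56)]),("panel outer top edge",88,[(292,2),(318,290)]),("panel",74,[(292,2),(318,290)])]:
    print(n,pix2w(c,f(*u),z)[:,:2].tolist())
```

```text
lip inner edge [[506.1201984404024, 80.46553191605881], [613.4158176577952, 73.44217130659939]]
ramp foot [[504.5917061279057, 64.0420190865125], [613.0526643910686, 58.56390426717144]]
rail L inner top far/near, R [[508.28841494316333, 93.45320788581773], [495.1757844151502, -90.38193814971967], [612.7647936768757, 87.38047379624523], [604.5773176145307, -96.71567944402723]]
key back [[518.2513066169737, -46.36280101500401], [581.8251924817448, -56.841363008097815]]
tips [[536.5296571841903, 20.83608939758183], [582.384088269794, 13.868016394999618]]
wall foot [[492.8220863857176, -113.98454043491661], [605.2320798340613, -119.38391196296429]]
knob face [[448.6285685072562, 98.49173023978409]]
panel outer top edge [[485.74756919399556, 122.36035025745075], [476.5866459449469, -89.61061699976175]]
panel [[482.3763666766106, 126.53972248095862], [472.7833310237096, -95.42972219150069]]
```

play_rows:
  commands: [0, 0, -0.004, -0.037, 0, 0, -0.46, 0, 0, -0.004, -0.037, 0, 0.05, -0.46, 0, 0, -0.004, -0.037, 0, 0.1, -0.46, 0, 0, -0.004, -0.037, 0, 0.15, -0.46, 0, 0, -0.004, -0.037, 0, 0.183, -0.46, 0, 0, -0.004, -0.037, 0, 0.183, -0.46, 0, 0, -0.004, -0.037, 0, 0.183, -0.46]

```text
t: 2.62
ee_pos: [550.4, -84.3, 121.5]
tool_rot: [3.14, 0.0, 1.515]
ft_force: [0.2, -0.1, 0.2]
grip_width: 0.269
gripper_force: 0.0
```

Run:
```python
from h import *
s=bot.state();print(s["t"],s["ee_pos"],s["tool_rot"],s["grip_width"],s["ft_force"],bot.tip_reach)
c=wristcam(); import pickle; pickle.dump(c,open("w2.pkl","wb"))
cv2.imwrite("pics/w2.png",c["color"][:,:,::-1])
```

```text
2.625 [550.37859879 -84.2848134  121.49901858] [3.13982126e+00 2.55190701e-04 1.51476990e+00] 0.26931907643476544 [ 0.21380451 -0.07540385  0.15356322] 84.1
```

View pics/w2.png

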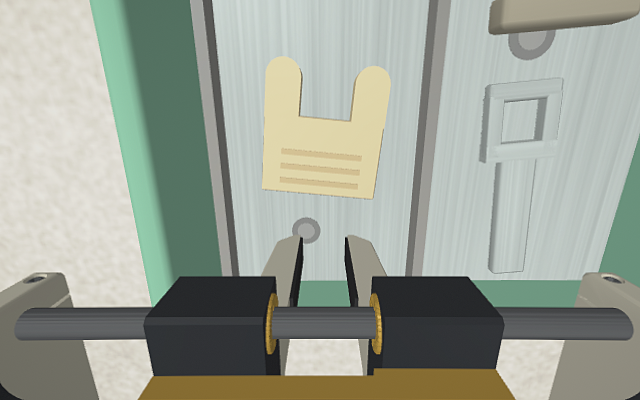

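play_rows:
  commands: [0, 0, 0, 0, 0, 0.004, -0.46, 0, 0, 0, 0, 0, 0.006, -0.46, 0, 0, 0, 0, 0, 0.007, -0.46, 0, 0, 0, 0, 0, 0.007, -0.46]

```text
t: 3.18
ee_pos: [549.9, -83.5, 112.7]
tool_rot: [-3.141, -0.0, 1.516]
ft_force: [0.0, 0.8, -0.2]
grip_width: 0.268
gripper_force: 0.0
```

play_rows:
  commands: [0, 0, 0, 0, 0, 0.001, -0.46, 0, 0, 0, 0, 0, 0.001, -0.46]

```text
t: 3.42
ee_pos: [549.9, -83.4, 111.7]
tool_rot: [-3.141, -0.0, 1.516]
ft_force: [-0.1, -0.4, -0.1]
grip_width: 0.271
gripper_force: 0.0
```

play_rows:
  commands: [0, 0, 0, 0, 0, 0.001, -0.46, 0, 0, 0, 0, 0, 0.001, -0.46]

```text
t: 3.68
ee_pos: [549.9, -83.5, 110.7]
tool_rot: [-3.141, -0.0, 1.516]
ft_force: [-0.0, -0.2, -0.3]
grip_width: 0.275
gripper_force: 0.0
```

play_rows:
  commands: [0, 0, 0, 0, 0, 0.0005, -0.46, 0, 0, 0, 0, 0, 0.0005, -0.46]

```text
t: 3.92
ee_pos: [550.0, -83.5, 110.4]
tool_rot: [3.142, 0.0, 1.516]
ft_force: [-1.0, 0.4, 1.9]
grip_width: 0.269
gripper_force: 0.9
```

play_rows:
  commands: [0, 0, 0, 0, 0, 0.0005, -0.46, 0, 0, 0, 0, 0, 0.0005, -0.46]

```text
t: 4.18
ee_pos: [550.1, -83.5, 110.3]
tool_rot: [3.141, 0.0, 1.516]
ft_force: [-1.7, 1.1, 7.5]
grip_width: 0.266
gripper_force: 3.5
```

play_rows:
  commands: [0, 0, 0, 0, 0, 0.0005, -0.46, 0, 0, 0, 0, 0, 0.0005, -0.46]

```text
t: 4.42
ee_pos: [550.4, -83.5, 110.3]
tool_rot: [3.14, 0.0, 1.516]
ft_force: [-2.9, 1.1, 10.0]
grip_width: 0.271
gripper_force: 5.3
```

play_rows:
  commands: [0, 0, 0, 0, 0, -0.0083, -0.46, 0, 0, 0, 0, 0, -0.0083, -0.46, 0, 0, 0, 0.006, 0, -0.0083, -0.46, 0, 0, 0, 0.012, 0, -0.0083, -0.46, 0, 0, 0, 0.018, 0, -0.0083, -0.46, 0, 0, 0, 0.024, 0, -0.0083, -0.46, 0, 0, 0, 0.03, 0, -0.0083, -0.46, 0, 0, 0, 0.036, 0, -0.0083, -0.46]

```text
t: 5.42
ee_pos: [551.9, -47.2, 117.5]
tool_rot: [-3.142, 0.0, 1.516]
ft_force: [-0.2, -0.6, -0.1]
grip_width: 0.272
gripper_force: 0.3
```

play_rows:
  commands: [0, 0, 0, 0.005, 0, 0, -0.46, 0, 0, 0, 0.01, 0, 0, -0.46, 0, 0, 0, 0.015, 0, 0, -0.46, 0, 0, 0, 0.02, 0, 0, -0.46, 0, 0, 0, 0.025, 0, 0, -0.46]

```text
t: 6.05
ee_pos: [553.3, -22.2, 117.6]
tool_rot: [3.142, -0.0, 1.516]
ft_force: [0.5, -2.0, -0.2]
grip_width: 0.271
gripper_force: 0.2
```

Run:
```python
from h import *
s=bot.state();print(s["t"],s["ee_pos"],s["tool_rot"],s["grip_width"],s["ft_force"])
c=wristcam(); import pickle; pickle.dump(c,open("w3.pkl","wb"))
cv2.imwrite("pics/w3.png",c["color"][:,:,::-1])
```

```text
6.05 [553.33351337 -22.24282065 117.55407936] [ 3.14156829e+00 -1.49145803e-05  1.51580391e+00] 0.27118724404658107 [ 0.47706704 -2.03365979 -0.19655421]
```

View pics/w3.png

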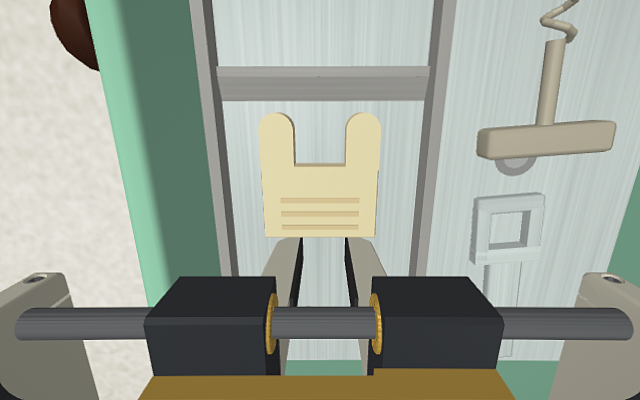

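play_rows:
  commands: [0, 0, 0, 0.005, 0, -0.0013, -0.46, 0, 0, 0, 0.01, 0, -0.0013, -0.46, 0, 0, 0, 0.015, 0, -0.0013, -0.46, 0, 0, 0, 0.02, 0, -0.0013, -0.46, 0, 0, 0, 0.025, 0, -0.0013, -0.46, 0, 0, 0, 0.03, 0, -0.0013, -0.46]

```text
t: 6.85
ee_pos: [555.0, 7.7, 118.9]
tool_rot: [3.142, -0.0, 1.516]
ft_force: [0.5, -1.6, 1.8]
grip_width: 0.268
gripper_force: 0.6
```

play_rows:
  commands: [0, 0, 0, 0.005, 0, 0, -0.46, 0, 0, 0, 0.01, 0, 0, -0.46, 0, 0, 0, 0.015, 0, 0, -0.46, 0, 0, 0, 0.02, 0, 0, -0.46, 0, 0, 0, 0.025, 0, 0, -0.46]

```text
t: 7.48
ee_pos: [556.3, 32.7, 118.8]
tool_rot: [3.142, -0.0, 1.516]
ft_force: [-0.3, -1.4, 0.3]
grip_width: 0.272
gripper_force: 0.6
```

Run:
```python
from h import *
s=bot.state();print(s["t"],s["ee_pos"],s["tool_rot"],s["grip_width"],s["ft_force"])
c=wristcam(); import pickle; pickle.dump(c,open("w4.pkl","wb"))
cv2.imwrite("pics/w4.png",c["color"][:,:,::-1])
```

```text
7.475 [556.3365883   32.69394144 118.83986925] [ 3.14158824e+00 -7.84813921e-06  1.51580433e+00] 0.27202988040824316 [-0.30724576 -1.37416054  0.34585389]
```

View pics/w4.png

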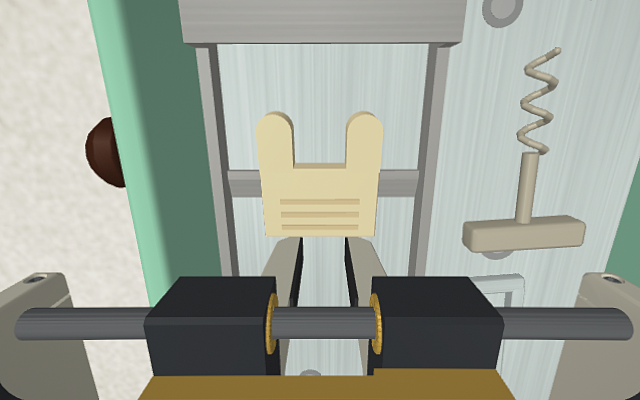

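play_rows:
  commands: [0, 0, 0, 0.005, 0, 0, -0.46, 0, 0, 0, 0.01, 0, 0, -0.46, 0, 0, 0, 0.015, 0, 0, -0.46, 0, 0, 0, 0.02, 0, 0, -0.46, 0, 0, 0, 0.025, 0, 0, -0.46]

```text
t: 8.15
ee_pos: [557.6, 57.7, 118.7]
tool_rot: [-3.141, -0.0, 1.516]
ft_force: [0.2, -1.4, 0.3]
grip_width: 0.265
gripper_force: 0.2
```

play_rows:
  commands: [0, 0, 0, 0.003, 0, 0, -0.46, 0, 0, 0, 0.006, 0, 0, -0.46, 0, 0, 0, 0.009, 0, 0, -0.46, 0, 0, 0, 0.012, 0, 0, -0.46, 0, 0, 0, 0.015, 0, 0, -0.46]

```text
t: 8.78
ee_pos: [558.5, 72.5, 118.9]
tool_rot: [-3.142, 0.0, 1.516]
ft_force: [-0.6, -0.6, -0.5]
grip_width: 0.272
gripper_force: 0.3
```

play_rows:
  commands: [0, 0, 0, 0.002, 0, 0.0005, -0.46, 0, 0, 0, 0.004, 0, 0.001, -0.46, 0, 0, 0, 0.006, 0, 0.0015, -0.46]

```text
t: 9.15
ee_pos: [558.9, 78.4, 117.3]
tool_rot: [3.142, 0.0, 1.516]
ft_force: [0.0, -1.6, 1.1]
grip_width: 0.269
gripper_force: 0.5
```

Run:
```python
from h import *
s=bot.state();print(s["t"],s["ee_pos"],s["tool_rot"],s["grip_width"],s["ft_force"])
c=wristcam(); import pickle; pickle.dump(c,open("w5.pkl","wb"))
cv2.imwrite("pics/w5.png",c["color"][:,:,::-1])
```

```text
9.15 [558.87634529  78.35904772 117.33411888] [3.14155757e+00 3.40719932e-05 1.51577095e+00] 0.268682172164839 [ 0.0330074  -1.63333576  1.05818962]
```

View pics/w5.png

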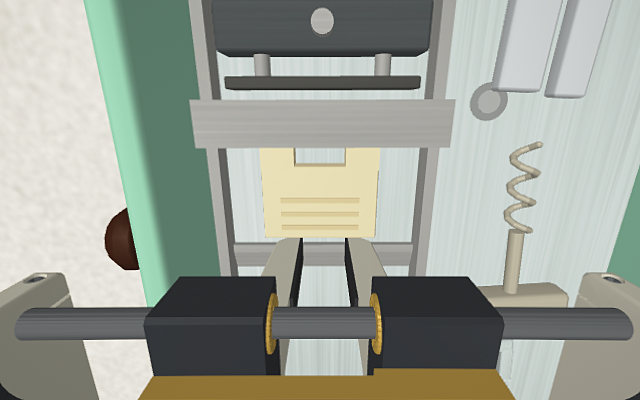

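Run:
```python
from h import *
import pickle
c=pickle.load(open("w5.pkl","rb"))
L=lambda P:[((p[0]-559.8)*.9985-(p[1]-77)*.055,(p[0]-559.8)*.055+(p[1]-77)*.9985) for p in P]
for n,z,u in [("pad",41,[(226,83),(420,82)]),("strap near/far",53,[(210,148),(430,148),(210,100),(430,99)]),("key back",38,[(265,237),(375,237)]),("lip inner",30,[(238,243),(412,243)])]:
    print(n,np.round(L(pix2w(c,u,z)),1).tolist())
```

```text
pad [[-48.2, 92.5], [46.7, 93.0]]
strap near/far [[-55.0, 62.5], [50.7, 62.5], [-52.6, 84.4], [48.4, 84.9]]
key back [[-34.4, 9.2], [29.5, 9.2]]
lip inner [[-52.8, 1.6], [53.8, 1.6]]
```

play_rows:
  commands: [0, 0, 0, 0.002, 0, 0, -0.46, 0, 0, 0, 0.004, 0, 0, -0.46, 0, 0, 0, 0.006, 0, 0, -0.46, 0, 0, 0, 0.008, 0, 0, -0.46, 0, 0, 0, 0.01, 0, 0, -0.46]

```text
t: 9.82
ee_pos: [559.4, 88.4, 117.3]
tool_rot: [-3.142, -0.0, 1.516]
ft_force: [1.2, -0.9, 0.0]
grip_width: 0.269
gripper_force: 0.3
```

play_rows:
  commands: [0, 0, 0, 0.001, 0, 0, -0.46, 0, 0, 0, 0.002, 0, 0, -0.46, 0, 0, 0, 0.002, 0, 0, -0.46]

```text
t: 10.2
ee_pos: [559.5, 90.2, 117.3]
tool_rot: [-3.142, 0.0, 1.516]
ft_force: [0.2, -2.5, -0.7]
grip_width: 0.272
gripper_force: 1.1
```

play_rows:
  commands: [0, 0, 0, 0.001, 0, 0, -0.46, 0, 0, 0, 0.002, 0, 0, -0.46, 0, 0, 0, 0.002, 0, 0, -0.46]

```text
t: 10.58
ee_pos: [559.6, 92.1, 117.4]
tool_rot: [3.142, 0.001, 1.516]
ft_force: [-0.3, -4.9, 0.1]
grip_width: 0.271
gripper_force: 2.5
```

play_rows:
  commands: [0, 0, 0, 0.001, 0, 0, -0.46, 0, 0, 0, 0.002, 0, 0, -0.46, 0, 0, 0, 0.002, 0, 0, -0.46]

```text
t: 10.95
ee_pos: [559.8, 93.9, 117.4]
tool_rot: [3.142, 0.001, 1.516]
ft_force: [0.7, -6.9, 0.1]
grip_width: 0.268
gripper_force: 3.7
```

play_rows:
  commands: [0, 0, 0, 0.001, 0, 0, -0.46, 0, 0, 0, 0.001, 0, 0, -0.46, 0, 0, 0, 0.001, 0, 0, -0.46, 0, 0, 0, 0.001, 0, 0, -0.46]

```text
t: 11.45
ee_pos: [559.8, 94.7, 117.4]
tool_rot: [-3.142, 0.001, 1.516]
ft_force: [-0.7, -8.7, -0.1]
grip_width: 0.27
gripper_force: 4.3
```

play_rows:
  commands: [0, 0, 0, -0.001, 0, 0, -0.46, 0, 0, 0, -0.002, 0, 0, -0.46, 0, 0, 0, -0.003, 0, 0, -0.46, 0, 0, 0, -0.004, 0, 0, -0.46, 0, 0, 0, -0.005, 0, 0, -0.46, 0, 0, 0, -0.007, 0, 0, -0.46, 0, 0, 0, -0.01, 0, 0, -0.46, 0, 0, 0, -0.014, 0, 0, -0.46]

```text
t: 12.45
ee_pos: [559.0, 81.2, 117.4]
tool_rot: [3.142, -0.0, 1.516]
ft_force: [-0.6, 0.5, 0.4]
grip_width: 0.269
gripper_force: 0.0
```

play_rows:
  commands: [0, 0, 0, 0, 0, -0.04, -0.46, 0, 0, 0, 0, 0, -0.1, -0.46, 0, 0, 0, 0, 0, -0.13, -0.46, 0, 0, 0, 0, 0, -0.13, -0.46, 0, 0, 0, 0, 0, -0.13, -0.46]

```text
t: 13.08
ee_pos: [558.8, 81.2, 246.3]
tool_rot: [-3.14, 0.0, 1.516]
ft_force: [-0.3, -0.6, 0.6]
grip_width: 0.267
gripper_force: 0.0
```

Run:
```python
from h import *
s=bot.state();print(s["t"],s["ee_pos"],s["tool_rot"],s["ft_force"])
c=wristcam(); import pickle; pickle.dump(c,open("w6.pkl","wb"))
cv2.imwrite("pics/w6.png",c["color"][:,:,::-1])
```

```text
13.075 [558.76005772  81.15007329 246.30022095] [-3.14047755e+00  1.01930744e-04  1.51574096e+00] [-0.34743249 -0.60686785  0.59366318]
```

View pics/w6.png

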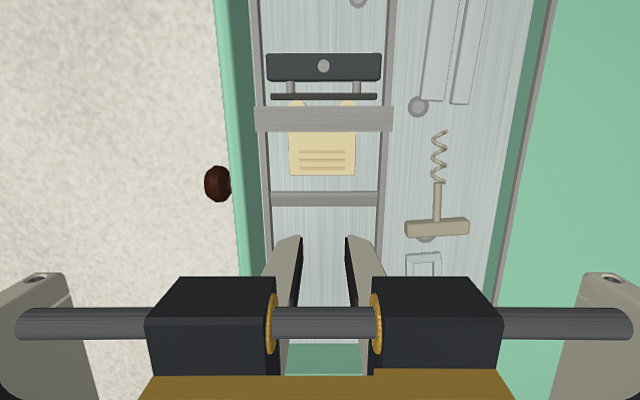

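Run:
```python
from h import *
import pickle
c=pickle.load(open("w6.pkl","rb"))
print(pix2w(c,[(206,184),(232,184)],47), pix2w(c,[(289,176),(355,176)],38))
```

```text
[[447.3217727   96.33245478  47.        ]
 [472.11701897  94.99385858  47.        ]] [[526.13014144  97.88108109  38.        ]
 [590.78795992  94.36077463  38.        ]]
```

play_rows:
  commands: [0, 0, 1.571, 0.009, -0.14, 0, -1, 0, 0, 1.571, 0.009, -0.14, 0, -1, 0, 0, 1.571, 0.009, -0.14, 0, -1, 0, 0, 1.571, 0.009, -0.14, 0, -1, 0, 0, 1.571, 0.009, -0.14, 0, -1, 0, 0, 1.571, 0.009, -0.14, 0, -1, 0, 0, 1.571, 0.009, -0.14, 0, -1, 0, 0, 1.571, 0.009, -0.14, 0, -1]

```text
t: 14.12
ee_pos: [419.5, 97.9, 246.0]
tool_rot: [3.141, 0.002, 0.01]
ft_force: [0.2, 0.1, -0.0]
grip_width: 0.001
gripper_force: 0.0
```

play_rows:
  commands: [0, 0, 0, 0, 0, 0, -1, 0, 0, 0, 0, 0, 0, -1]

```text
t: 14.38
ee_pos: [419.6, 97.9, 246.8]
tool_rot: [3.142, 0.001, 0.02]
ft_force: [-0.1, 0.0, -0.5]
grip_width: 0.004
gripper_force: 0.0
```

play_rows:
  commands: [0, 0, 0.075, 0, 0, 0.04, -1, 0, 0, 0.075, 0, 0, 0.09, -1, 0, 0, 0.075, 0, 0, 0.13, -1, 0, 0, 0.075, 0, 0, 0.13, -1, 0, 0, 0.075, 0, 0, 0.13, -1]

```text
t: 15.0
ee_pos: [420.3, 98.0, 118.9]
tool_rot: [-3.141, -0.001, -0.058]
ft_force: [0.3, -0.6, 0.7]
grip_width: 0.007
gripper_force: 0.0
```

play_rows:
  commands: [0, 0, 0, 0.005, 0, 0, -1, 0, 0, 0, 0.01, 0, 0, -1, 0, 0, 0, 0.014, 0, 0, -1, 0, 0, 0, 0.018, 0, 0, -1]

```text
t: 15.5
ee_pos: [438.1, 96.8, 117.5]
tool_rot: [-3.142, -0.0, -0.059]
ft_force: [0.2, 0.2, -0.4]
grip_width: 0.006
gripper_force: 0.0
```

play_rows:
  commands: [0, 0, 0, 0.003, 0, 0, -1, 0, 0, 0, 0.006, 0, 0, -1, 0, 0, 0, 0.009, 0, 0, -1, 0, 0, 0, 0.012, 0, 0, -1]

```text
t: 16.0
ee_pos: [449.8, 96.2, 117.3]
tool_rot: [-3.142, 0.0, -0.059]
ft_force: [-3.8, 1.0, 0.9]
grip_width: 0.006
gripper_force: 1.6
```

play_rows:
  commands: [0, 0, 0, 0.006, 0, 0, -1, 0, 0, 0, 0.016, 0, 0, -1, 0, 0, 0, 0.028, 0, 0, -1, 0, 0, 0, 0.04, 0, 0, -1, 0, 0, 0, 0.052, 0, 0, -1, 0, 0, 0, 0.064, 0, 0, -1, 0, 0, 0, 0.076, 0, 0, -1, 0, 0, 0, 0.088, 0, 0, -1]

```text
t: 17.0
ee_pos: [538.3, 90.9, 117.3]
tool_rot: [3.142, 0.0, -0.059]
ft_force: [-3.6, 3.8, 0.2]
grip_width: 0.002
gripper_force: 1.9
```

play_rows:
  commands: [0, 0, 0, 0.012, 0, 0, -1, 0, 0, 0, 0.024, 0, 0, -1, 0, 0, 0, 0.036, 0, 0, -1, 0, 0, 0, 0.048, 0, 0, -1, 0, 0, 0, 0.06, 0, 0, -1, 0, 0, 0, 0.072, 0, 0, -1, 0, 0, 0, 0.082, 0, 0, -1, 0, 0, 0, 0.09, 0, 0, -1]

```text
t: 18.0
ee_pos: [628.0, 85.6, 117.4]
tool_rot: [3.142, -0.0, -0.059]
ft_force: [-3.3, 1.9, 0.2]
grip_width: 0.006
gripper_force: 1.8
```

play_rows:
  commands: [0, 0, 0, 0.006, 0, 0, -1, 0, 0, 0, 0.012, 0, 0, -1, 0, 0, 0, 0.017, 0, 0, -1, 0, 0, 0, 0.021, 0, 0, -1, 0, 0, 0, 0.024, 0, 0, -1, 0, 0, 0, 0.026, 0, 0, -1]

```text
t: 18.75
ee_pos: [653.5, 84.1, 117.4]
tool_rot: [3.142, -0.0, -0.059]
ft_force: [-2.7, 2.9, 0.1]
grip_width: 0.006
gripper_force: 1.6
```

Now 1 to 2 mm steps until the end stop is felt.

play_rows:
  commands: [0, 0, 0, 0.0015, 0, 0, -1, 0, 0, 0, 0.003, 0, 0, -1, 0, 0, 0, 0.0045, 0, 0, -1, 0, 0, 0, 0.006, 0, 0, -1]

```text
t: 19.25
ee_pos: [659.3, 83.8, 117.4]
tool_rot: [-3.142, 0.0, -0.059]
ft_force: [-15.4, 2.3, 5.9]
grip_width: 0.003
gripper_force: 7.6
```

play_rows:
  commands: [0, 0, 0, 0.001, 0, 0, -1, 0, 0, 0, 0.002, 0, 0, -1, 0, 0, 0, 0.003, 0, 0, -1]

```text
t: 19.62
ee_pos: [660.0, 83.8, 117.3]
tool_rot: [3.141, 0.008, -0.059]
ft_force: [-39.9, 2.5, 22.7]
grip_width: 0.006
gripper_force: 20.4
```

play_rows:
  commands: [0, 0, 0, -0.002, 0, 0, -1, 0, 0, 0, -0.004, 0, 0, -1, 0, 0, 0, -0.008, 0, 0, -1, 0, 0, 0, -0.02, 0, 0, -1, 0, 0, 0, -0.05, 0, 0, -1, 0, 0, 0, -0.06, 0, -0.05, -1, 0, 0, 0, -0.06, 0, -0.1, -1, 0, 0, 0, -0.06, 0, -0.1, -1]

```text
t: 20.62
ee_pos: [602.9, 87.2, 222.0]
tool_rot: [-3.141, -0.007, -0.059]
ft_force: [-0.1, -1.5, -0.4]
grip_width: 0.003
gripper_force: 0.0
```

Run:
```python
from h import *
s=bot.state();print(s["t"],s["ee_pos"],s["ft_force"])
c=wristcam(); cv2.imwrite("pics/w7.png",c["color"][:,:,::-1])
# knob face, if shut: 220 mm along the closing axis
print(proj(c,[[448+219.7,97-12,47],[448+219.7-10,97-12,47]]))
```

```text
20.625 [602.94982394  87.23598984 221.99501802] [-0.13162692 -1.53742399 -0.36308732]
[[319.77165768 130.0625552 ]
 [320.51089414 142.21415646]]
```

View pics/w7.png

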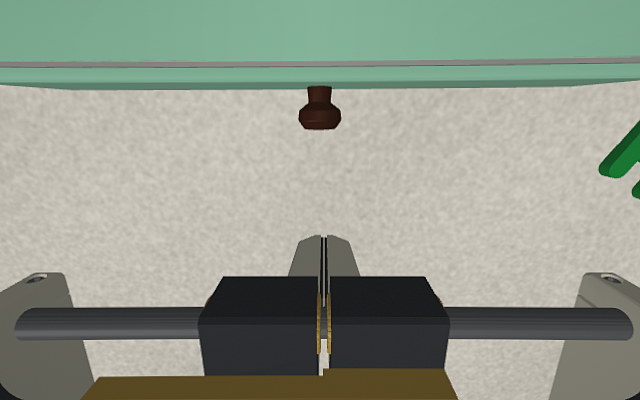

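The wrist picture shows the drawer shut. The knob's face is at row 129 (row 130 expected when fully shut), and the robot is clear of everything.

```bash
python3 -c "
from rig import bot
print(bot.close_job())"
```

```text
the job is handed in; nothing more can be done
None
```

I slid the jar key over the lip into the pocket, pressed it against the buffer until it gave about 4 mm (about 9 N), and eased the drawer to its end stop. The arm was clear of everything when I handed the job in at about 21 s; no verdict came back.

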